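# Seat a keyed manipulator head in its microscope-side socket

## Robot

A 6-joint arm with a two-finger parallel gripper is mounted at the origin on the work surface. World frame = base frame: x ahead of the robot, y to its left, z up, the work surface at z = 0. Lengths are in mm, angles in rad, forces in N, time in s.
With the tool pointing down it reaches from about 325 to 875 mm from the base axis. Payload 4.4 kg.
Tool frame: the origin (TCP) lies at the very end of the fingers, on their centre line; the grasp point (between the pads) lies 19 mm behind it (robot.grip_depth is the distance from the TCP to the grasp point, in mm); z points along the fingers, y is the line along which they close (so a half turn about z gives the same grasp; the last joint's range is limited). The gripper opens to 85 mm and grips with 20 to 120 N. Pads are 22 mm wide; open, the fingers measure 114 mm over their backs; the gripper's body (76 mm by 85 mm) begins 54 mm behind the grasp point. The pads swing forward as they close: fully open they stand 13 mm farther back than shut.
Start: joints at [1.183, 0.207, 1.542, -0, 1.393, -0.15], TCP at [135.46, 558.818, 231.282] pointing down, gripper open.
Joint ranges: [-2.73, 2.73], [-0.86, 2.22], [0.23, 2.46], [-1.11, 4.25], [0.08, 2.63], [-2.82, 2.82]. Speed limits (rad/s): [2.79, 2.79, 3.14, 3.14, 3.14, 3.14].

## Interface

Orientations are given as a 3x3 rotation matrix whose columns are the frame's x, y, z axes.
In Python, from rig import robot gives the robot as it stands.
- The arm moves only by the tool drive_tool, never from a script. Its argument "series" is a list of rows, each an object with "delta_pos": the shift along the tool's x, y, z in mm, a list of three; "roll": the turn about the tool's z in degrees; "jaw": the gripper's target within -1 to 1 (fully open at 1, half-way at 0, shut at -1). A call has 1 to 20 rows; each row is the pose to reach, as a shift and turn from the pose commanded when the call began, along the tool's axes at that moment; what a row does not reach only later rows make up. A row lasts 1/12 s, in which the tool goes at most 41.7 mm and 7.16 degrees, less where a joint would pass 70% of its speed; a pose out of reach is approached as far as the arm can. A call with a gripper value outside its range is refused whole. The fingers move at their own pace and stop on an object; "squeeze" is the grip in N (left out, the last holds). Time passes only in rows, so rows that repeat a pose let the fingers close. It gives the time, the measured TCP pose, the force, the opening and the grip force at its end, in the units of the state.
- robot.get_obs(): the state, without advancing time (a new reading comes with each control period).
- robot.snapshot(name): name is "scene" or "top" or "wrist"; returns a dict with "pixels" (480x640x3 uint8, red, green, blue), "z_map" (480x640 float32, mm along the optical axis (not along the pixel's ray), 0 where there is no reading), "fovy" (degrees; the focal length in pixels is half the picture's height over the tangent of half this angle, whatever the lens; pixels are square), "cx", "cy" (the principal point, pixels), "world_from_camera" (4x4, takes a point from camera to world coordinates); the wrist camera has in their place "T_tool_cam" (4x4, takes a point from camera to tool coordinates, whose origin is the TCP and whose axes are the flange's). Camera axes: x right, y up, looking along -z (the intrinsics and any distortion apply to the point x, -y, -z); pixel columns grow to the right and rows downward; lengths in mm; the calibration is good to about 2 mm. A picture is of the moment at which its call begins: read the wrist's pose just before it.
- robot.close_job(): hands the job in; it is judged then, once.
The state is a dict: "clock": time; "qpos": joint angles; "qvel": joint speeds; "joint_torque": joint torques, N m; "tool_pos": TCP position; "orientation": TCP orientation; "wrist_force": force on the tool from outside, world axes, zero at the start; "torque": the same for the moment, N m; "opening": finger opening in mm; "gripper_force": force on a finger pad.
Only numpy, scipy, OpenCV 4.12 (cv2) and the standard library are available. Lean on these libraries where they do the work, as an engineer would, in place of code of your own. Each camera call takes 0.05 s, during which the arm holds its last target. There are 200 camera calls.

## Task

Slide the black dust shutter of the socket mount fully open, all the way along its rails to the stop. Then lift the manipulator head out of its parking stand, put its shaft into the socket, turn it until the key slips into the keyway, and push it fully home until its collar meets the top of the socket. A spring in the socket pushes it back out, so finish while still gripping the head and pressing it home (I will then nip up the clamp screw); do not knock over the small oil bottle or the reagent bottle.

Things in the scene. Friction and masses are not known exactly. Their poses are not given: they have to be found in the camera images.
- socket (a point): Centre of the socket's flat top face, 56 mm above the bench; z up, y the way the shutter opens. The socket is a fixed steel hub about 65 mm across. Its round bore, 25 mm wide, goes straight down. Its keyway, an 11 mm slot through the hub wall on the +x side, is set up to 15 degrees either way from +x: see or feel it. A key out of line rides on the flat top.
- mount: Fixed grey base plate under the socket, 104 x 165 x 12 mm; origin at its underside below the bore, axes as socket. Two rails along y at x = +/-43 mm, tops 60 mm above the bench. In the bore a spring ejector meets the shaft tip 10 mm before home and pushes up with 6 N, 10 N at home.
- shutter (a joint): Travel of the dust shutter in m: near 0 (0 to 0.012 at the start) it covers the socket, 0.07 is the stop, fully open. It slides along +y of socket with about 1.5 N friction and stays where it is left.
- shutter_grip (a point): Centre of the upright black grip on the shutter: 24 mm (x) by 18 mm (y, the sliding direction), 36 mm tall, this point half-way up, 78 mm above the bench. The shutter plate under it is 76 x 46 x 3 mm, its top 60 mm above the bench.
- head_center (a point): Centre of the aluminium block of the manipulator head (loose, about 0.3 kg): 34 mm (x) by 30 mm (y), 46 mm tall, this point half-way up; grip it across y from above. z up. A black knob sticks out to +x, to 42 mm from the axis, a small black pad to -x, to 28 mm; the key is on the knob's side. Fully home this point is 91 mm above the bench.
- collar_face (a point): Underside centre of the head's collar (52 mm across, 12 mm thick), 35 mm below head_center; home, it lies on socket. Below it: a round shaft 22 mm across, 40 mm long, tip tapering to 15 mm. The key, 8 mm wide, stands out to 17 mm from the axis along +x, from the collar down to 12 mm above the tip: the plain tip enters the bore first.
- stand: Fixed grey parking block 85 x 85 x 50 mm, origin at its underside; at the start the head's collar rests on it, the shaft hanging in its 41 mm hole: lift the head by more than 45 mm to clear it.
- oil: Small oil bottle, 34 mm across, 55 mm tall, between the mount and the stand; origin at its underside, z up. Leave it standing.
- reagent: Reagent bottle, 60 mm across, 115 mm tall, beyond the mount and the stand; origin at its underside, z up. Leave it standing.
Mind the look-alikes: they are no part of the job. What is shaped like the part that bears head_center but blue is not meant. What is shaped like the mount but yellow is not meant.

How it is judged (in metres and radians):
On the way:
1. the shutter is fully open (value of joint shutter above 0.064 m), for 0.2 s.
At the end, for the whole second after the job is handed in: The shutter is open (over 60 mm of its 70 mm; it must have reached 64 mm first), the collar's underside is within 2.5 mm of the socket's top and 4 mm of its axis, the head is upright within 0.1 rad, and the fingers still hold it (over 2 N) (value of joint shutter above 0.06 m and z of collar_face in the frame of socket below 0.0025 m and horizontal distance between collar_face and socket below 0.004 m and angle between head_center's own z axis and vertical below 0.1 rad and contact force between the fingers and head above 2 N); the arm keeps its last pose, push and grip.
It fails at once if the oil bottle is knocked over (angle between oil's own z axis and vertical above 0.6 rad).
It fails at once if the reagent bottle is knocked over (angle between reagent's own z axis and vertical above 0.6 rad).
It also fails if it takes over 72 s, if anything falls off the work surface, if the arm or the gripper's body presses on something with over 40 N, if the wrist force passes 120 N, or if a joint passes its speed limit or range.

## Working session

There is one attempt and no reset: what is moved stays moved. The work goes in short steps, Python scripts to look and compute and a tool call to move; the robot and the scene stay as the last step left them, time stands still between calls to the robot, and variables do not carry over. Pictures are saved under pics/ and viewed, at most 10 in all, crops included, and the job is handed in when it is done.

Besides the shell and the picture viewer there is one more tool, called after "Emit:" in YAML: its name, and indented under it one key for each argument. drive_tool: Moves the arm, as the interface text tells. Its arguments: {"type":"object","properties":{"series":{"type":"array","items":{"type":"object","properties":{"delta_pos":{"type":"array","items":{"type":"number"}},"roll":{"type":"number"},"jaw":{"type":"number"}}}},"squeeze":{"type":"number"}},"required":["series"]}

```bash
mkdir -p pics; cat > h.py <<'E'
import numpy as np, cv2
from rig import robot
def snap(n):
    o=robot.get_obs(); s=robot.snapshot(n)
    if 'world_from_camera' in s: T=np.array(s['world_from_camera'])
    else:
        W=np.eye(4); W[:3,:3]=o['orientation']; W[:3,3]=o['tool_pos']; T=W@np.array(s['T_tool_cam'])
    s['T']=T; s['f']=240/np.tan(np.radians(s['fovy'])/2); return s
def save(s,name,crop=None,k=1):
    p=s['pixels'][:,:,::-1]
    if crop: p=p[crop[1]:crop[3],crop[0]:crop[2]]
    cv2.imwrite('pics/'+name,cv2.resize(np.ascontiguousarray(p),None,fx=k,fy=k,interpolation=cv2.INTER_CUBIC))
def plane(s,u,v,z):
    d=s['T'][:3,:3]@np.array([(u-s['cx'])/s['f'],-(v-s['cy'])/s['f'],-1]); o=s['T'][:3,3]
    return o+d*(z-o[2])/d[2]
def cloud(s):
    v,u=np.mgrid[:480,:640]; d=s['z_map']
    c=np.stack([(u-s['cx'])/s['f']*d,-(v-s['cy'])/s['f']*d,-d],-1)
    P=c@s['T'][:3,:3].T+s['T'][:3,3]; P[d==0]=np.nan; return P
E
python3 - <<'E'
from h import *
print({k:v for k,v in robot.get_obs().items()})
for n in ['scene','top']:
    s=snap(n); save(s,n+'0.png'); print(n,s['fovy'],s['cx'],s['cy'],[k for k in s],s['T'].round(2).tolist())
E
```

```text
{'clock': 0.0, 'qpos': array([ 1.18251712e+00,  2.07445078e-01,  1.54299231e+00, -1.21748341e-05,
        1.39345310e+00, -1.50491730e-01]), 'qvel': array([ 0.00018356,  0.00140015, -0.00052129,  0.00049065,  0.00063765,
        0.00048467]), 'joint_torque': array([ 7.81351355e-04, -3.83031213e+01, -2.91597211e+01, -8.61840408e-05,
        1.06407946e-02, -3.97527600e-06]), 'tool_pos': array([135.16159625, 558.1054324 , 230.09330792]), 'orientation': array([[-9.71861886e-01,  2.35549863e-01, -8.58860149e-04],
       [ 2.35551194e-01,  9.71859605e-01, -2.13132610e-03],
       [ 3.32657915e-04, -2.27366014e-03, -9.99997360e-01]]), 'wrist_force': array([ 1.08392766, -0.37709214, -0.59536363]), 'torque': array([-0.02711946, -0.00885729, -0.01602303]), 'gripper_force': 0.0, 'opening': 85.47001598060658}
scene 46.4312249044013 322.16255328154733 237.60599036809833 ['pixels', 'z_map', 'fovy', 'cx', 'cy', 'world_from_camera', 'T', 'f'] [[0.42, -0.61, 0.67, 1057.97], [0.91, 0.29, -0.31, -218.15], [-0.0, 0.74, 0.67, 564.3], [0.0, 0.0, 0.0, 1.0]]
top 46.62535352842598 316.9394899095543 242.37409398883344 ['pixels', 'z_map', 'fovy', 'cx', 'cy', 'world_from_camera', 'T', 'f'] [[-0.01, 0.99, -0.13, 447.07], [-1.0, -0.01, -0.01, -6.44], [-0.01, 0.13, 0.99, 896.69], [0.0, 0.0, 0.0, 1.0]]
```

View pics/top0.png

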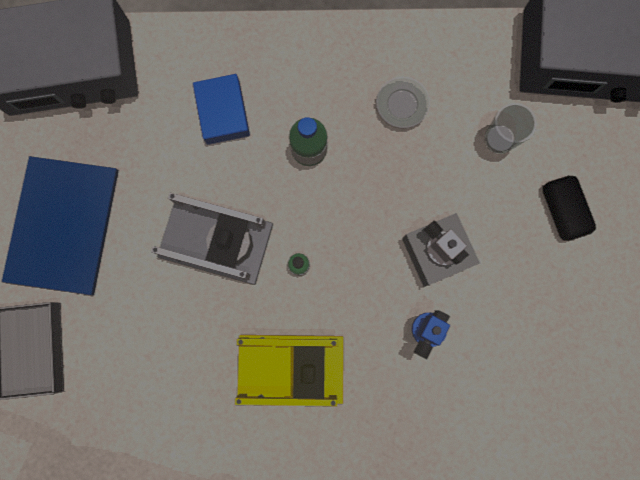

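View pics/scene0.png

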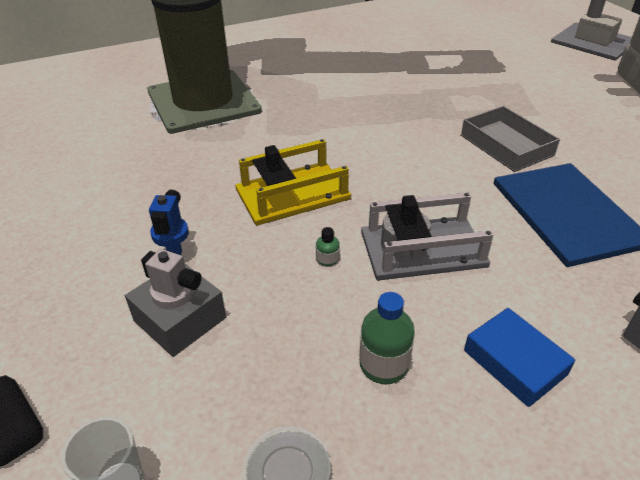

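The top view shows three candidate pairs:
- **Mount:** the grey one at (215,238) and the yellow one at (290,370). The grey one is meant, since the text rules out yellow.
- **Head:** the aluminium one in the grey stand at (450,243) and the blue one at (432,328). The aluminium one in the stand is meant.
- **Bottles:** oil is at (298,264) and reagent at (308,140).

```bash
python3 - <<'E'
from h import *
s=snap('top'); P=cloud(s); 
for n,(u,v),z in [('railA0',(172,197),60),('railA1',(262,220),60),('railB0',(155,250),60),('railB1',(243,274),60),('grip',(226,237),96),('oil',(298,262),55),('reag',(307,127),115),('head',(452,243),114),('blackUL',(432,229),95),('blackDR',(459,257),95)]:
    print(n,plane(s,u,v,z).round(1),P[v,u].round(1))
def top(roi,z0,z1):
    m=np.zeros((480,640),bool); x0,y0,x1,y1=roi; m[y0:y1,x0:x1]=1
    m&=(P[...,2]>z0)&(P[...,2]<z1); q=P[m]
    r=cv2.minAreaRect(q[:,:2].astype(np.float32)); return len(q),np.median(q,0).round(1),[np.round(x,1) for x in r]
print('grip',top((195,210,260,265),85,105)); print('plate',top((140,180,285,295),5,20))
print('headtop',top((400,205,490,290),106,122)); print('stand',top((390,200,490,300),42,55))
c=[s['pixels'][180:300,130:290],s['pixels'][190:310,390:550]]
cv2.imwrite('pics/c1.png',cv2.resize(np.hstack(c)[:,:,::-1],None,fx=2.5,fy=2.5,interpolation=cv2.INTER_CUBIC))
w=snap('wrist'); print(np.array(w['T_tool_cam']).round(2).tolist(),w['fovy'])
E
```

```text
railA0 [631.9 226.9  60. ] [631.3 226.2  62.5]
railA1 [594.8  88.   60. ] [595.8  88.6  54.5]
railB0 [550.  250.4  60. ] [549.8 250.1  61.2]
railB1 [512.5 116.1  60. ] [512.3 115.6  63.1]
grip [563.8 136.2  96. ] [563.6 136.   97.1]
oil [530.5  33.3  55. ] [530.7  33.4  53.6]
reag [722.1  17.1 115. ] [722.4  17.1 114.1]
head [ 550.1 -187.3  114. ] [ 549.8 -186.8  116.1]
blackUL [ 573.3 -163.5   95. ] [ 573.  -163.1   96.8]
blackDR [ 532.1 -200.9   95. ] [ 531.1 -198.5  104.8]
grip (215, array([563.7, 141.3,  96.1]), [array([564. , 142.6]), array([18.7, 23.8]), np.float64(74.1)])
plate (3479, array([575. , 195.9,  12.4]), [array([581.5, 182.9]), array([169.8, 217. ]), np.float64(2.8)])
headtop (474, array([ 548.4, -186.6,  108. ]), [array([ 545.5, -190. ]), array([44.4, 30.5]), np.float64(40.3)])
stand (1866, array([ 543.6, -182.1,   50. ]), [array([ 550.6, -186.6]), array([85.1, 86.3]), np.float64(22.7)])
[[-0.0, 0.96, 0.29, 73.3], [1.0, 0.0, 0.0, -0.21], [-0.0, 0.29, -0.96, -142.1], [0.0, 0.0, 0.0, 1.0]] 65.33845782759379
```

View pics/c1.png

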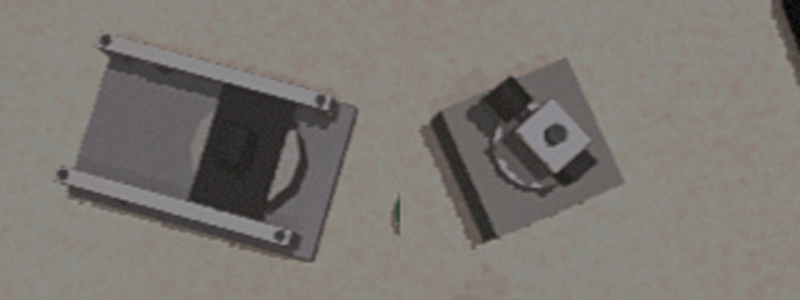

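The crop confirms the grey mount, with its shutter grip at about (226,237), and the aluminium head in its stand. The head's knob (the longer black part) points up-left at (432,229) and its pad is at (459,257). I'm moving above the shutter grip now.

Emit:
drive_tool:
  series:
    - {"delta_pos": [-515,-303,40],"roll": 91.6,"jaw": 0.3}
    - {"delta_pos": [-515,-303,40],"roll": 91.6,"jaw": 0.3}
    - {"delta_pos": [-515,-303,40],"roll": 91.6,"jaw": 0.3}
    - {"delta_pos": [-515,-303,40],"roll": 91.6,"jaw": 0.3}
    - {"delta_pos": [-515,-303,40],"roll": 91.6,"jaw": 0.3}
    - {"delta_pos": [-515,-303,40],"roll": 91.6,"jaw": 0.3}
    - {"delta_pos": [-515,-303,40],"roll": 91.6,"jaw": 0.3}
    - {"delta_pos": [-515,-303,40],"roll": 91.6,"jaw": 0.3}
    - {"delta_pos": [-515,-303,40],"roll": 91.6,"jaw": 0.3}
    - {"delta_pos": [-515,-303,40],"roll": 91.6,"jaw": 0.3}
    - {"delta_pos": [-515,-303,40],"roll": 91.6,"jaw": 0.3}
    - {"delta_pos": [-515,-303,40],"roll": 91.6,"jaw": 0.3}
    - {"delta_pos": [-515,-303,40],"roll": 91.6,"jaw": 0.3}
    - {"delta_pos": [-515,-303,40],"roll": 91.6,"jaw": 0.3}
    - {"delta_pos": [-515,-303,40],"roll": 91.6,"jaw": 0.3}
    - {"delta_pos": [-515,-303,40],"roll": 91.6,"jaw": 0.3}
    - {"delta_pos": [-515,-303,40],"roll": 91.6,"jaw": 0.3}
    - {"delta_pos": [-515,-303,40],"roll": 91.6,"jaw": 0.3}
    - {"delta_pos": [-515,-303,40],"roll": 91.6,"jaw": 0.3}
    - {"delta_pos": [-515,-303,40],"roll": 91.6,"jaw": 0.3}

```text
clock: 1.87
tool_pos: [563.6, 144.4, 191.5]
orientation: [[0.26, 0.966, -0.0], [0.966, -0.26, 0.0], [0.0, -0.0, -1.0]]
wrist_force: [0.7, 0.5, -0.2]
opening: 55.4
gripper_force: 0.0
```

```bash
python3 - <<'E'
from h import *
s=snap('wrist'); save(s,'w1.png'); o=robot.get_obs(); print(o['tool_pos'],o['orientation'][:,1],o['opening'])
P=cloud(s); m=(P[...,2]>90)&(P[...,2]<101)&(np.hypot(P[...,0]-564,P[...,1]-142)<35)
v,u=np.nonzero(m); print(len(u),cv2.minAreaRect(P[m][:,:2].astype(np.float32)))
E
```

```text
[563.76106603 144.34767224 191.53571478] [ 9.65463990e-01 -2.60536527e-01  3.19613484e-05] 55.67656649666958
916 ((565.3408813476562, 140.0797576904297), (18.27800941467285, 24.0383358001709), 72.90485382080078)
```

View pics/w1.png

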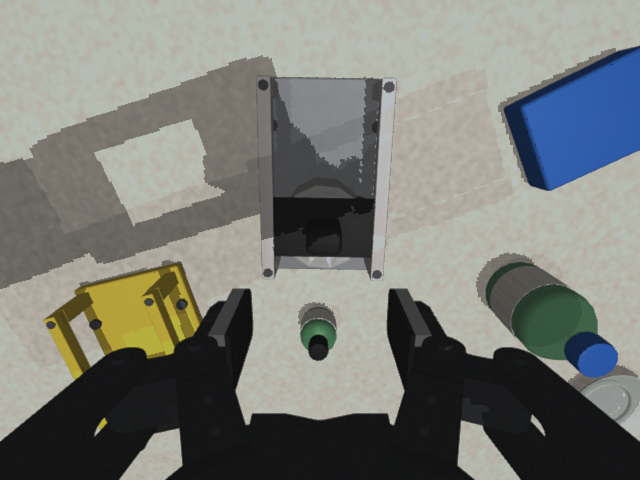

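The wrist view shows the shutter grip at (323,235), between the rails and within 3 mm of where I expected it. I'm descending to close on it.

Emit:
drive_tool:
  squeeze: 40
  series:
    - {"delta_pos": [-3,2,40],"roll": 0,"jaw": 0.3}
    - {"delta_pos": [-3,2,75],"roll": 0,"jaw": 0.3}
    - {"delta_pos": [-3,2,100],"roll": 0,"jaw": 0.3}
    - {"delta_pos": [-3,2,115],"roll": 0,"jaw": 0.3}
    - {"delta_pos": [-3,2,122],"roll": 0,"jaw": 0.3}
    - {"delta_pos": [-3,2,122],"roll": 0,"jaw": 0.3}
    - {"delta_pos": [-3,2,122],"roll": 0,"jaw": -0.8}
    - {"delta_pos": [-3,2,122],"roll": 0,"jaw": -0.8}
    - {"delta_pos": [-3,2,122],"roll": 0,"jaw": -0.8}
    - {"delta_pos": [-3,2,122],"roll": 0,"jaw": -0.8}
    - {"delta_pos": [-3,2,122],"roll": 0,"jaw": -0.8}
    - {"delta_pos": [-3,2,122],"roll": 0,"jaw": -0.8}
    - {"delta_pos": [-3,2,122],"roll": 0,"jaw": -0.8}

```text
clock: 3.0
tool_pos: [565.5, 140.5, 71.5]
orientation: [[0.263, 0.965, -0.0], [0.965, -0.263, 0.001], [0.001, -0.001, -1.0]]
wrist_force: [-5.6, 0.7, 5.6]
opening: 22.9
gripper_force: 41.3
```

Emit:
drive_tool:
  series:
    - {"delta_pos": [8,0,0],"roll": 0,"jaw": -0.8}
    - {"delta_pos": [16,0,0],"roll": 0,"jaw": -0.8}
    - {"delta_pos": [24,0,0],"roll": 0,"jaw": -0.8}
    - {"delta_pos": [32,0,0],"roll": 0,"jaw": -0.8}
    - {"delta_pos": [40,0,0],"roll": 0,"jaw": -0.8}
    - {"delta_pos": [48,0,0],"roll": 0,"jaw": -0.8}
    - {"delta_pos": [54,0,0],"roll": 0,"jaw": -0.8}
    - {"delta_pos": [57,0,0],"roll": 0,"jaw": -0.8}
    - {"delta_pos": [57,0,0],"roll": 0,"jaw": -0.8}

```text
clock: 3.75
tool_pos: [581.4, 196.1, 71.5]
orientation: [[0.262, 0.965, 0.002], [0.965, -0.262, 0.002], [0.002, 0.001, -1.0]]
wrist_force: [-3.4, 1.9, 5.2]
opening: 23.4
gripper_force: 41.3
```

Emit:
drive_tool:
  series:
    - {"delta_pos": [3,0,0],"roll": 0,"jaw": -0.8}
    - {"delta_pos": [6,0,0],"roll": 0,"jaw": -0.8}
    - {"delta_pos": [9,0,0],"roll": 0,"jaw": -0.8}
    - {"delta_pos": [12,0,0],"roll": 0,"jaw": -0.8}
    - {"delta_pos": [14,0,0],"roll": 0,"jaw": -0.8}
    - {"delta_pos": [16,0,0],"roll": 0,"jaw": -0.8}
    - {"delta_pos": [16,0,0],"roll": 0,"jaw": -0.8}

```text
clock: 4.33
tool_pos: [584.5, 207.0, 71.5]
orientation: [[0.262, 0.965, -0.002], [0.965, -0.262, -0.006], [-0.007, -0.0, -1.0]]
wrist_force: [-6.6, -10.0, 11.0]
opening: 23.1
gripper_force: 41.9
```

The tool travelled 69 mm and then met a firm stop. I'm releasing, lifting off and backing away so I can look down at the socket.

Emit:
drive_tool:
  series:
    - {"delta_pos": [0,0,0],"roll": 0,"jaw": 0.1}
    - {"delta_pos": [0,0,0],"roll": 0,"jaw": 0.1}
    - {"delta_pos": [0,0,0],"roll": 0,"jaw": 0.1}
    - {"delta_pos": [0,0,0],"roll": 0,"jaw": 0.1}
    - {"delta_pos": [0,0,-40],"roll": 0,"jaw": 0.1}
    - {"delta_pos": [0,0,-80],"roll": 0,"jaw": 0.1}
    - {"delta_pos": [-40,0,-120],"roll": 0,"jaw": 0.1}
    - {"delta_pos": [-80,0,-150],"roll": 0,"jaw": 0.1}
    - {"delta_pos": [-120,0,-150],"roll": 0,"jaw": 0.1}
    - {"delta_pos": [-150,0,-150],"roll": 0,"jaw": 0.1}
    - {"delta_pos": [-150,0,-150],"roll": 0,"jaw": 0.1}
    - {"delta_pos": [-150,0,-150],"roll": 0,"jaw": 0.1}
    - {"delta_pos": [-150,0,-150],"roll": 0,"jaw": 0.1}

```text
clock: 5.42
tool_pos: [545.6, 65.5, 219.3]
orientation: [[0.264, 0.965, 0.0], [0.965, -0.264, 0.001], [0.001, 0.0, -1.0]]
wrist_force: [-0.8, 0.7, 0.0]
opening: 47.0
gripper_force: 0.0
```

```bash
python3 - <<'E'
from h import *
s=snap('wrist'); save(s,'w2.png',(200,40,520,280),2.5); np.savez('w2.npz',**s); o=robot.get_obs(); print(o['tool_pos'],o['orientation'][:,1])
P=cloud(s); m=(P[...,2]>88)&(P[...,2]<101)&(np.hypot(P[...,0]-584,P[...,1]-207)<35)
print(m.sum(),cv2.minAreaRect(P[m][:,:2].astype(np.float32)))
t=snap('top'); np.savez('t2.npz',**t)
E
```

```text
[545.59658904  66.17289851 218.9417707 ] [ 9.64989169e-01 -2.62289313e-01 -4.68462321e-04]
752 ((583.044677734375, 202.0403289794922), (10.000621795654297, 23.72137451171875), 74.74671173095703)
```

View pics/w2.png

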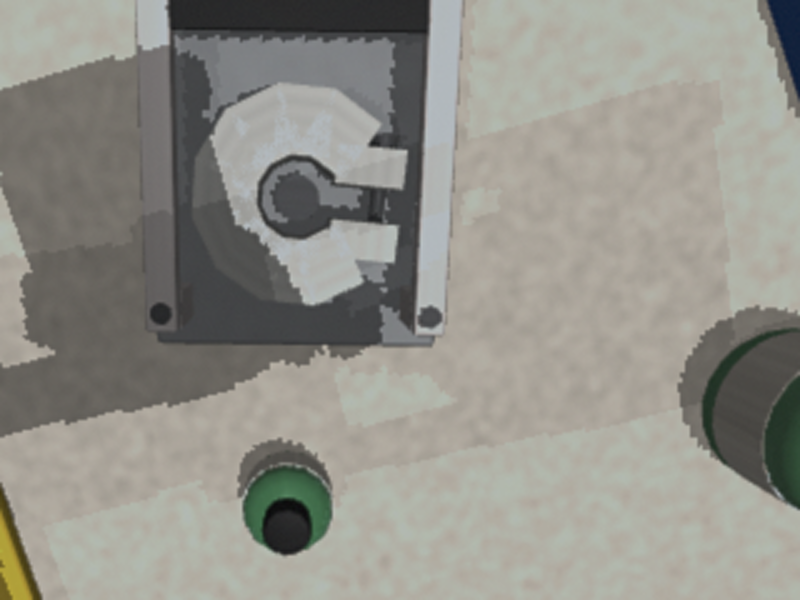

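The wrist crop shows the shutter clear of the bore. The bore is centred at crop (298,197), full-frame (319,119). The keyway runs right and slightly down, with edges from crop (333,182) to (405,189) and (340,220) to (398,227). I'll convert these to positions and measure the head at the same time.

```bash
python3 - <<'E'
from h import *
s=dict(np.load('w2.npz')); s['f']=float(s['f'])
q=lambda a,b:plane(s,200+a/2.5-.3,40+b/2.5-.3,56)
for p in [(298,197),(298,154),(298,239),(258,197),(338,197)]: print(q(*p).round(1))
for a,b in [((333,182),(405,189)),((340,220),(398,227)),((132+30,0),(160,310))]:
    d=q(*b)-q(*a); print('ang',np.degrees(np.arctan2(d[1],d[0])).round(1),q(*a).round(1),q(*b).round(1))
# bore from depth: fit circle to non-top pixels within hub top
P=cloud(s); lo=((P[...,2]<50)|np.isnan(P[...,2])).astype(np.uint8)
R=lo[60:170,260:380]; 
hub=((P[...,2]>52)&(P[...,2]<60)); c=P[hub&(np.hypot(P[...,0]-560,P[...,1]-125)<60)]; print('hub',len(c),c.min(0),c.max(0),np.median(c,0))
# head
t=snap('top'); T=cloud(t); g=t['pixels'].astype(int)
def rect(m): 
    q=T[m][:,:2].astype(np.float32); return m.sum(),cv2.minAreaRect(q)
near=np.hypot(T[...,0]-550,T[...,1]+187)<60
m=near&(T[...,2]>111)&(T[...,2]<117); print('top',rect(m))
k=near&(g.sum(2)<150)&(T[...,2]>75)&(T[...,2]<110); n,l,st,ce=cv2.connectedComponentsWithStats(k.astype(np.uint8))
for i in range(1,n):
    if st[i][4]>15: print(st[i],ce[i],T[l==i].mean(0).round(1))
E
```

```text
[565.3 138.8  56. ]
[568.6 151.   56. ]
[561.9 126.6  56. ]
[553.3 142.1  56. ]
[577.3 135.5  56. ]
ang -20.6 [576.9 140.2  56. ] [598.  132.3  56. ]
ang -21.9 [576.2 128.7  56. ] [593.2 121.8  56. ]
ang -108.1 [541.3 202.9  56. ] [513.2 117.   56. ]
hub 6473 [507.9806447   85.93522685  52.02711589] [615.80873302 180.24534061  59.99987825] [562.43487228 140.37002146  55.82459366]
top (np.int64(56), ((550.1058349609375, -188.35870361328125), (25.936656951904297, 23.57260513305664), 41.66861343383789))
[425 226   6   9  16] [427.3125 230.5   ] [ 571.3 -156.8   94.2]
[452 258   7   5  18] [455.05555556 260.33333333] [ 527.2 -194.8   96. ]
```

Emit:
drive_tool:
  series:
    - {"delta_pos": [-269,55,0],"roll": 30,"jaw": 0.6}
    - {"delta_pos": [-269,55,0],"roll": 30,"jaw": 0.6}
    - {"delta_pos": [-269,55,0],"roll": 30,"jaw": 0.6}
    - {"delta_pos": [-269,55,0],"roll": 30,"jaw": 0.6}
    - {"delta_pos": [-269,55,0],"roll": 30,"jaw": 0.6}
    - {"delta_pos": [-269,55,0],"roll": 30,"jaw": 0.6}
    - {"delta_pos": [-269,55,0],"roll": 30,"jaw": 0.6}
    - {"delta_pos": [-269,55,0],"roll": 30,"jaw": 0.6}
    - {"delta_pos": [-269,55,0],"roll": 30,"jaw": 0.6}
    - {"delta_pos": [-269,55,0],"roll": 30,"jaw": 0.6}
    - {"delta_pos": [-269,55,0],"roll": 30,"jaw": 0.6}

```text
clock: 6.48
tool_pos: [528.3, -206.7, 218.8]
orientation: [[0.708, 0.706, -0.001], [0.706, -0.708, 0.001], [0.0, -0.001, -1.0]]
wrist_force: [0.1, 0.2, -0.4]
opening: 68.7
gripper_force: 0.0
```

```bash
python3 - <<'E'
from h import *
s=snap('wrist'); save(s,'w3.png',(200,140,440,320),3.3); np.savez('w3.npz',**s); o=robot.get_obs(); print(o['tool_pos'],o['orientation'][:,1])
P=cloud(s); m=(P[...,2]>109)&(P[...,2]<118)&(np.hypot(P[...,0]-550,P[...,1]+187)<35)
print(m.sum(),cv2.minAreaRect(P[m][:,:2].astype(np.float32)))
E
```

```text
[ 528.32474866 -206.75285119  218.99738583] [ 0.70625581 -0.7079563  -0.00078254]
278 ((551.3115844726562, -189.6279754638672), (29.89523696899414, 24.34748077392578), 37.142330169677734)
```

View pics/w3.png

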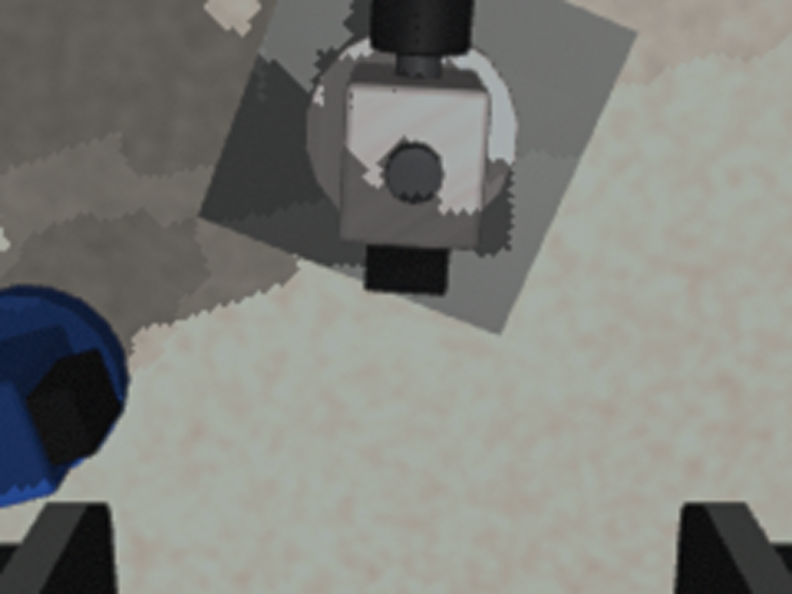

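The crop shows the aluminium head with its top-face corners at crop (350,85), (490,92), (478,247) and (342,238). Its knob points up, and it is nearly square to the tool. The blue look-alike is at lower left, close to the left finger.

```bash
python3 - <<'E'
from h import *
s=dict(np.load('w3.npz')); s['f']=float(s['f'])
C=np.array([plane(s,200+a/3.3-.35,140+b/3.3-.35,108) for a,b in [(350,85),(490,92),(478,247),(342,238)]])
print(C.round(1)); c=C.mean(0); x=(C[0]+C[1]-C[2]-C[3])/2; y=(C[0]+C[3]-C[1]-C[2])/2
print(c.round(1),np.hypot(*x[:2]),np.degrees(np.arctan2(x[1],x[0])),np.hypot(*y[:2]),np.degrees(np.arctan2(y[1],y[0])))
R=robot.get_obs()['orientation']; print('delta tool',(R.T@(c-robot.get_obs()['tool_pos'])).round(1))
b=snap('top'); P=cloud(b); g=b['pixels'].astype(int)
m=(g[...,2]>g[...,0]+40)&(np.hypot(P[...,0]-440,P[...,1]+165)<70); print('blue',m.sum(),np.nanmin(P[m],0),np.nanmax(P[m],0))
E
```

```text
[[ 554.  -168.1  108. ]
 [ 573.1 -189.2  108. ]
 [ 548.9 -210.8  108. ]
 [ 530.1 -189.1  108. ]]
[ 551.5 -189.3  108. ] 32.12427816387738 41.49485546526737 28.55013263653808 131.56721334673765
delta tool [ 28.7   4.1 111. ]
blue 609 [ 403.79198209 -186.12969018   48.83293312] [ 452.57866118 -136.50620018  101.9147232 ]
```

Emit:
drive_tool:
  squeeze: 90
  series:
    - {"delta_pos": [29,4,20],"roll": 3.5,"jaw": 0.3}
    - {"delta_pos": [29,4,60],"roll": 3.5,"jaw": 0.3}
    - {"delta_pos": [29,4,95],"roll": 3.5,"jaw": 0.3}
    - {"delta_pos": [29,4,120],"roll": 3.5,"jaw": 0.3}
    - {"delta_pos": [29,4,140],"roll": 3.5,"jaw": 0.3}
    - {"delta_pos": [29,4,150],"roll": 3.5,"jaw": 0.3}
    - {"delta_pos": [29,4,152],"roll": 3.5,"jaw": 0.3}
    - {"delta_pos": [29,4,152],"roll": 3.5,"jaw": 0.3}
    - {"delta_pos": [29,4,152],"roll": 3.5,"jaw": -0.8}
    - {"delta_pos": [29,4,152],"roll": 3.5,"jaw": -0.8}
    - {"delta_pos": [29,4,152],"roll": 3.5,"jaw": -0.8}
    - {"delta_pos": [29,4,152],"roll": 3.5,"jaw": -0.8}
    - {"delta_pos": [29,4,152],"roll": 3.5,"jaw": -0.8}
    - {"delta_pos": [29,4,152],"roll": 3.5,"jaw": -0.8}

```text
clock: 7.75
tool_pos: [552.9, -191.7, 69.6]
orientation: [[0.752, 0.66, 0.004], [0.66, -0.752, -0.001], [0.002, 0.003, -1.0]]
wrist_force: [0.3, 1.2, 6.4]
opening: 29.1
gripper_force: 89.7
```

Emit:
drive_tool:
  series:
    - {"delta_pos": [0,0,-10],"roll": 0,"jaw": -0.8}
    - {"delta_pos": [0,0,-25],"roll": 0,"jaw": -0.8}
    - {"delta_pos": [0,0,-45],"roll": 0,"jaw": -0.8}
    - {"delta_pos": [0,0,-65],"roll": 0,"jaw": -0.8}
    - {"delta_pos": [0,0,-90],"roll": 0,"jaw": -0.8}
    - {"delta_pos": [0,0,-110],"roll": 0,"jaw": -0.8}
    - {"delta_pos": [0,0,-115],"roll": 0,"jaw": -0.8}
    - {"delta_pos": [0,0,-115],"roll": 0,"jaw": -0.8}
    - {"delta_pos": [0,0,-115],"roll": 0,"jaw": -0.8}

```text
clock: 8.5
tool_pos: [550.6, -190.9, 181.4]
orientation: [[0.752, 0.66, -0.001], [0.66, -0.752, 0.001], [-0.001, -0.001, -1.0]]
wrist_force: [0.3, 0.1, -2.9]
opening: 28.9
gripper_force: 89.3
```

```bash
python3 - <<'E'
from h import *
s=snap('wrist'); save(s,'w4.png',(200,190,440,370),3.3); np.savez('w4.npz',**s); o=robot.get_obs(); print(o['tool_pos'],o['orientation'],o['wrist_force'],o['opening'],o['qpos'])
E
```

```text
[ 550.04216435 -190.52180888  180.39141276] [[ 0.75162921  0.65957838 -0.00314504]
 [ 0.65958454 -0.75162876  0.00156683]
 [-0.00133046 -0.0032521  -0.99999383]] [ 0.22679647 -0.25914176 -2.96906636] 29.350516972630807 [-4.82035226e-01  2.68931048e-01  1.57407048e+00 -7.22909103e-05
  1.30210417e+00  3.68515925e-01]
```

View pics/w4.png

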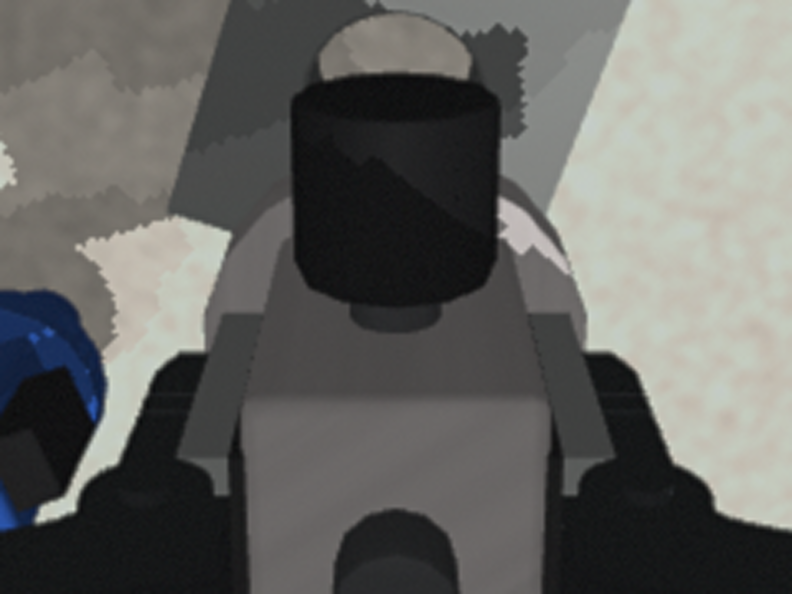

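The head is gripped squarely between the pads, with its front top edge at crop row 398 and the knob ahead. I'll measure where it sits in the tool frame.

```bash
python3 - <<'E'
from h import *
s=dict(np.load('w4.npz')); s['f']=float(s['f']); s['T']=s['T_tool_cam']; P=cloud(s)
for c in (270,300,400,500,530):
    u=int(200+c/3.3)
    print(u,[P[v,u].round(1).tolist() for v in (300,306,309,312,315,320,340)])
for z in (-36,-38,-40,-42): print(z,plane(s,319.5,310.3,z).round(1), plane(s,200+245/3.3,310.3,z).round(1),plane(s,200+550/3.3,310.3,z).round(1))
E
```

```text
281 [[17.1, -12.4, -29.9], [16.9, -12.1, -33.7], [18.1, -11.6, -38.1], [16.4, -11.8, -36.9], [15.7, -11.7, -37.5], [14.2, -11.7, -37.9], [6.8, -12.0, -37.5]]
290 [[17.0, -9.5, -29.9], [17.6, -9.1, -35.2], [17.4, -8.9, -36.7], [16.5, -8.9, -37.0], [15.4, -9.0, -36.9], [14.1, -8.9, -37.8], [6.9, -9.1, -37.7]]
321 [[17.0, 0.8, -29.8], [16.9, 0.8, -33.8], [17.4, 0.8, -36.7], [16.8, 0.8, -37.6], [15.4, 0.8, -36.8], [14.5, 0.8, -38.4], [7.3, 0.8, -38.3]]
351 [[16.7, 10.8, -29.1], [17.2, 10.3, -34.4], [16.5, 10.3, -35.1], [15.9, 10.3, -35.8], [15.7, 10.1, -37.4], [14.4, 10.1, -38.3], [7.2, 10.3, -38.2]]
360 [[16.5, 13.8, -28.7], [17.4, 13.2, -34.7], [16.4, 13.2, -34.8], [16.5, 12.9, -37.1], [15.4, 13.0, -36.9], [14.4, 12.9, -38.3], [6.8, 13.2, -37.4]]
-36 [ 16.6   0.3 -36. ] [ 16.5 -14.  -36. ] [ 16.6  15.2 -36. ]
-38 [ 17.6   0.3 -38. ] [ 17.6 -13.7 -38. ] [ 17.6  14.9 -38. ]
-40 [ 18.7   0.3 -40. ] [ 18.7 -13.4 -40. ] [ 18.7  14.6 -40. ]
-42 [ 19.8   0.3 -42. ] [ 19.8 -13.2 -42. ] [ 19.8  14.3 -42. ]
```

Emit:
drive_tool:
  series:
    - {"delta_pos": [10,-10,0],"roll": 3,"jaw": -0.8}
    - {"delta_pos": [26,-27,0],"roll": 8,"jaw": -0.8}
    - {"delta_pos": [48,-50,0],"roll": 14,"jaw": -0.8}
    - {"delta_pos": [72,-75,0],"roll": 20,"jaw": -0.8}
    - {"delta_pos": [96,-100,0],"roll": 26,"jaw": -0.8}
    - {"delta_pos": [120,-125,0],"roll": 32,"jaw": -0.8}
    - {"delta_pos": [144,-150,0],"roll": 38,"jaw": -0.8}
    - {"delta_pos": [168,-175,0],"roll": 44,"jaw": -0.8}
    - {"delta_pos": [192,-199,0],"roll": 51,"jaw": -0.8}
    - {"delta_pos": [212,-220,0],"roll": 57,"jaw": -0.8}
    - {"delta_pos": [224,-233,0],"roll": 61,"jaw": -0.8}
    - {"delta_pos": [228.7,-237.4,0],"roll": 62.5,"jaw": -0.8}
    - {"delta_pos": [228.7,-237.4,10],"roll": 62.5,"jaw": -0.8}
    - {"delta_pos": [228.7,-237.4,20],"roll": 62.5,"jaw": -0.8}
    - {"delta_pos": [228.7,-237.4,30],"roll": 62.5,"jaw": -0.8}
    - {"delta_pos": [228.7,-237.4,35],"roll": 62.5,"jaw": -0.8}
    - {"delta_pos": [228.7,-237.4,35],"roll": 62.5,"jaw": -0.8}
    - {"delta_pos": [228.7,-237.4,35],"roll": 62.5,"jaw": -0.8}

```text
clock: 10.05
tool_pos: [566.0, 137.3, 146.1]
orientation: [[0.932, -0.363, -0.002], [-0.363, -0.932, -0.0], [-0.002, 0.001, -1.0]]
wrist_force: [-0.0, 0.1, -3.4]
opening: 28.9
gripper_force: 89.4
```

```bash
python3 - <<'E'
from h import *
s=snap('wrist'); save(s,'w5.png',(200,120,440,300),3.3); np.savez('w5.npz',**s); o=robot.get_obs(); print(o['tool_pos'],o['orientation'],o['wrist_force'],o['opening'])
R=o['orientation']; print((R.T@(np.array([565.3,138.8,76.2])-o['tool_pos'])).round(1), np.degrees(np.arctan2(R[1,0],R[0,0])))
t=snap('scene'); 
cv2.imwrite('pics/s5.png',cv2.resize(t['pixels'][150:300,330:530,::-1],None,fx=4,fy=4,interpolation=cv2.INTER_CUBIC))
E
```

```text
[566.71528303 137.49416972 147.02973709] [[ 9.31807269e-01 -3.62953315e-01 -3.24630285e-04]
 [-3.62953356e-01 -9.31807306e-01 -7.62996472e-05]
 [-2.74799662e-04  1.88922217e-04 -9.99999944e-01]] [-1.02147938  0.08887046 -3.4355377 ] 28.87092660359321
[-1.8 -0.7 70.8] -21.281683742728237
```

View pics/s5.png

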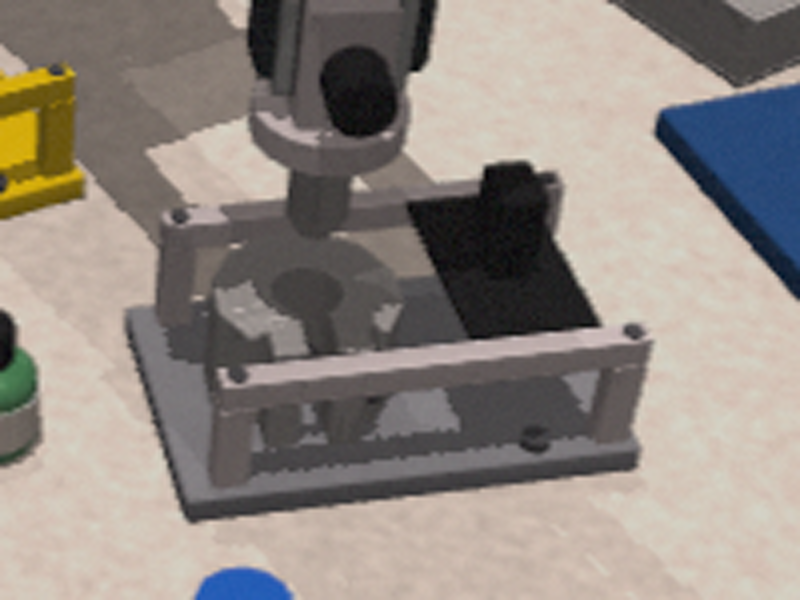

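The scene crop shows the shaft poised over the open bore, with the shutter clear behind it. I'm lowering the plain tip into the bore.

Emit:
drive_tool:
  series:
    - {"delta_pos": [-1.5,-1,8],"roll": 0,"jaw": -0.8}
    - {"delta_pos": [-1.5,-1,16],"roll": 0,"jaw": -0.8}
    - {"delta_pos": [-1.5,-1,24],"roll": 0,"jaw": -0.8}
    - {"delta_pos": [-1.5,-1,29],"roll": 0,"jaw": -0.8}
    - {"delta_pos": [-1.5,-1,33],"roll": 0,"jaw": -0.8}
    - {"delta_pos": [-1.5,-1,36],"roll": 0,"jaw": -0.8}
    - {"delta_pos": [-1.5,-1,39],"roll": 0,"jaw": -0.8}
    - {"delta_pos": [-1.5,-1,39],"roll": 0,"jaw": -0.8}

```text
clock: 10.82
tool_pos: [565.2, 139.6, 107.6]
orientation: [[0.932, -0.362, -0.001], [-0.362, -0.932, -0.0], [-0.001, 0.001, -1.0]]
wrist_force: [0.0, -0.2, -2.9]
opening: 29.0
gripper_force: 89.4
```

No side force, so the tip is in the bore. I'll go down past the point where the key would ride on the top face.

Emit:
drive_tool:
  series:
    - {"delta_pos": [0,0,2],"roll": 0,"jaw": -0.8}
    - {"delta_pos": [0,0,4],"roll": 0,"jaw": -0.8}
    - {"delta_pos": [0,0,6],"roll": 0,"jaw": -0.8}
    - {"delta_pos": [0,0,8],"roll": 0,"jaw": -0.8}
    - {"delta_pos": [0,0,9],"roll": 0,"jaw": -0.8}
    - {"delta_pos": [0,0,9],"roll": 0,"jaw": -0.8}

```text
clock: 11.32
tool_pos: [565.3, 139.6, 98.9]
orientation: [[0.932, -0.362, -0.001], [-0.362, -0.932, -0.0], [-0.001, 0.0, -1.0]]
wrist_force: [-0.4, -0.2, -2.4]
opening: 28.9
gripper_force: 89.4
```

The key is in the keyway with no contact force. I'm continuing towards home.

Emit:
drive_tool:
  series:
    - {"delta_pos": [0,0,3],"roll": 0,"jaw": -0.8}
    - {"delta_pos": [0,0,6],"roll": 0,"jaw": -0.8}
    - {"delta_pos": [0,0,9],"roll": 0,"jaw": -0.8}
    - {"delta_pos": [0,0,12],"roll": 0,"jaw": -0.8}
    - {"delta_pos": [0,0,15],"roll": 0,"jaw": -0.8}
    - {"delta_pos": [0,0,18],"roll": 0,"jaw": -0.8}
    - {"delta_pos": [0,0,20],"roll": 0,"jaw": -0.8}
    - {"delta_pos": [0,0,21],"roll": 0,"jaw": -0.8}
    - {"delta_pos": [0,0,21],"roll": 0,"jaw": -0.8}

```text
clock: 12.07
tool_pos: [565.7, 139.6, 78.9]
orientation: [[0.932, -0.362, 0.0], [-0.362, -0.932, -0.0], [0.0, 0.0, -1.0]]
wrist_force: [-2.8, -0.7, 5.4]
opening: 29.1
gripper_force: 90.4
```

Emit:
drive_tool:
  series:
    - {"delta_pos": [0,0,1],"roll": 0,"jaw": -0.8}
    - {"delta_pos": [0,0,2],"roll": 0,"jaw": -0.8}
    - {"delta_pos": [0,0,3],"roll": 0,"jaw": -0.8}
    - {"delta_pos": [0,0,3],"roll": 0,"jaw": -0.8}
    - {"delta_pos": [0,0,3],"roll": 0,"jaw": -0.8}

```text
clock: 12.48
tool_pos: [565.7, 139.6, 76.2]
orientation: [[0.932, -0.362, 0.0], [-0.362, -0.932, -0.0], [0.0, 0.0, -1.0]]
wrist_force: [-4.5, -1.2, 6.7]
opening: 29.0
gripper_force: 90.5
```

Emit:
drive_tool:
  series:
    - {"delta_pos": [0,0,1],"roll": 0,"jaw": -0.8}
    - {"delta_pos": [0,0,2],"roll": 0,"jaw": -0.8}
    - {"delta_pos": [0,0,2],"roll": 0,"jaw": -0.8}
    - {"delta_pos": [0,0,2],"roll": 0,"jaw": -0.8}

```text
clock: 12.82
tool_pos: [565.8, 139.7, 75.7]
orientation: [[0.932, -0.362, 0.0], [-0.362, -0.932, -0.0], [0.0, 0.0, -1.0]]
wrist_force: [-6.0, 0.1, 13.8]
opening: 29.1
gripper_force: 91.6
```

The force jumps at the expected home height, so the collar is seated. I'll press a little more and check for creep.

Emit:
drive_tool:
  series:
    - {"delta_pos": [0,0,1],"roll": 0,"jaw": -0.8}
    - {"delta_pos": [0,0,1.5],"roll": 0,"jaw": -0.8}
    - {"delta_pos": [0,0,1.5],"roll": 0,"jaw": -0.8}
    - {"delta_pos": [0,0,1.5],"roll": 0,"jaw": -0.8}
    - {"delta_pos": [0,0,1.5],"roll": 0,"jaw": -0.8}
    - {"delta_pos": [0,0,1.5],"roll": 0,"jaw": -0.8}
    - {"delta_pos": [0,0,1.5],"roll": 0,"jaw": -0.8}
    - {"delta_pos": [0,0,1.5],"roll": 0,"jaw": -0.8}

```text
clock: 13.48
tool_pos: [565.8, 139.7, 75.6]
orientation: [[0.932, -0.362, 0.0], [-0.362, -0.932, -0.0], [0.0, 0.0, -1.0]]
wrist_force: [-10.1, -1.0, 21.1]
opening: 29.1
gripper_force: 92.4
```

```bash
python3 - <<'E'
from h import *
t=snap('scene'); cv2.imwrite('pics/s6.png',cv2.resize(t['pixels'][120:320,280:530,::-1],None,fx=3,fy=3,interpolation=cv2.INTER_CUBIC))
s=snap('wrist');s['T']=np.array(s['T_tool_cam']);P=cloud(s);print(P[320:340,315:325].reshape(-1,3).mean(0)); o=robot.get_obs(); print(o['tool_pos'],o['wrist_force'],o['gripper_force'])
E
```

```text
[ 11.10950054   0.19124948 -37.91886411]
[565.73867129 139.67089667  75.59310684] [-9.94472438 -1.70858594 21.31067706] 92.44303822517395
```

View pics/s6.png

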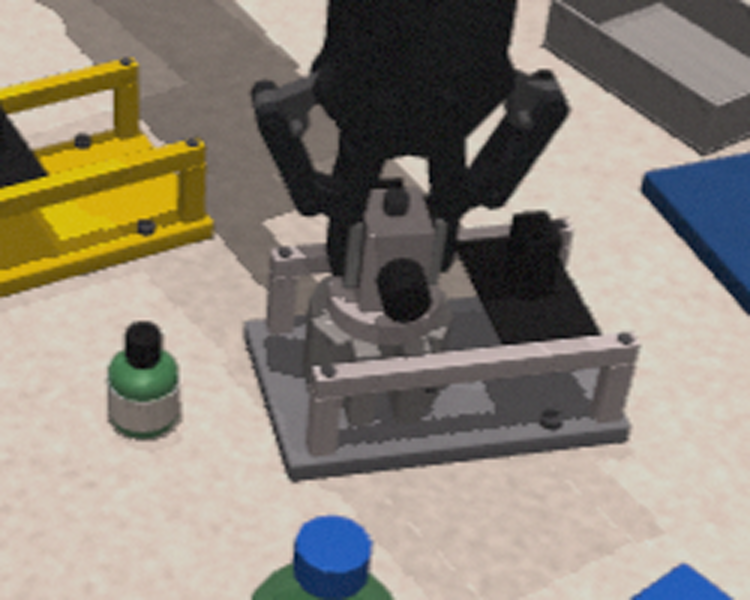

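The picture shows the collar seated flat on the socket at crop (385,315), the shutter open and both bottles standing. The head has not slipped in the grip: its top is still 37.9 mm behind the TCP, so the collar height is about 55.5 mm, against 56 mm for home. I'm handing in.

```bash
python3 -c "
from rig import robot; print(robot.close_job())"
```

```text
the job is handed in; nothing more can be done
None
```

I slid the shutter open to its stop and pressed the head fully home, key in the keyway and collar on the socket. The arm still grips it at about 92 N and both bottles are standing; I handed the job in at about 13.5 s, and the hand-in returned no verdict.

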